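# Tuck the closing strip under the lapped panel and hold it down

### The job

The parts caddy is standing on the drone deck where the closing strip belongs: first hang it by its handle on the hook stand, keeping it upright, and let go of it. Then pick up the aluminium closing strip by its rib, lay it on the deck and slide the front edge of its wide leaf at least 20 mm under the lapped panel along the strip's whole length, without lifting the panel and without disturbing the other things on the bench. Finish still holding the strip there, pressing it firmly flat against the deck: do not let go.

Things in the scene. Friction and masses are not known exactly. Their poses are not given: they have to be found in the camera images.
- deck: Fixed white drone deck, a flat-topped block 280 (x) by 260 (y) by 40 mm high, lying level. Origin: centre of its underside on the bench; its top is 40 mm above. Its +x end carries the lapped panel, which covers the top from deck x = +20 mm to the hinge at deck x = +130 mm; the open top is on the -x side.
- lip_edge (a point): Middle of the free edge of the lapped panel (grey plate 110 mm deep, 200 mm wide, 4 mm thick, three screw heads), on its underside, 8 mm above the deck's top; deck coordinates x = +20, y = 0, z = +48 mm. The slot beneath it is open to deck -x and at both sides, 8 mm high and about 108 mm deep.
- lip (a joint): Lift angle of the lapped panel about its hinge along the deck's y at its +x end: 0 = down on its stop and level (start), positive = free edge raised (1 mm per 0.009 rad). A light spring and its weight hold it down; about 1 N under the free edge lifts it. More than 0.05 rad (5.5 mm) counts as lifted.
- strip: Loose aluminium closing strip, about 190 g, lying flat on the bench: a flat leaf 4 mm thick, 160 mm long (its y), from x = -30 to x = +70 mm, with an upright rib along its y: 10 mm thick (x -5 to +5), 100 mm long (y -50 to +50), top 36 mm above the underside. Origin: underside, middle of the rib. The wide side (+x) is the edge to be tucked; z up. Pressed firmly means some 10 to 15 N downward.
- strip_left (a point): Front left corner of the strip's leaf, underside: strip coordinates x = +70, y = +80, z = 0 mm.
- strip_right (a point): Front right corner of the strip's leaf, underside: strip coordinates x = +70, y = -80, z = 0 mm.
- caddy: Loose grey open parts caddy, about 200 g, box 60 (x) by 100 (y) by 50 mm high, standing on the deck. Over it stands a rigid steel bail: two legs at y = +-49 mm and a straight level top bar along y, 104 mm long, 10 mm wide (x), 8 mm tall, from 114 to 122 mm above the caddy's underside. Free opening under the bar: 92 mm wide, 64 mm high above the box rim. Origin: centre of the underside.
- caddy_bail (a point): Middle of the underside of the bail's top bar, caddy coordinates z = +114 mm; this is what rests on the hook.
- stand: Fixed hook stand: base plate 130 by 120 by 10 mm, a 12 mm post at stand x = +65 mm up to 220 mm, and a level round arm 8 mm thick from the post toward stand -x, ending at x = -35 mm in a tip turned up to 240 mm height (at x = -42 mm). Nothing is above the arm. Origin: on the bench under the resting place.
- hook_seat (a point): Resting place on top of the hook arm: stand coordinates x = 0, y = 0, z = +220 mm.
- capnut: Bystander: brass nut 18 mm across, 16 mm high, standing on the open deck near its front left corner. Origin: underside.
- tube_coil: Bystander: red ring of 90 mm outside diameter, 22 mm high, lying on the bench. Origin: underside.
- bottle: Bystander: bottle 48 mm across, 110 mm high. Origin: underside.
- driver: Bystander: screwdriver lying on the bench between robot and deck.
- wrench: Bystander: wrench lying on the bench between robot and deck.
- cup: Bystander: white plastic cup 64 mm across, 70 mm high. Origin: underside.
Not all that is in view belongs to the job. Of the things that look like the strip, take the one that is nearest to the robot's base at the start.

How it is judged:
On the way, in this order (a step that is already met when the one before it is completed fails the run):
1. the caddy hangs by its bail on the hook, upright, let go (distance between caddy_bail and hook_seat below 0.04 m and x of caddy_bail in the frame of stand above -0.04 m and height (world z) of caddy above 0.085 m and angle between caddy's own z axis and vertical below 0.45 rad and contact force between caddy and the arm below 0.05 N and contact force between caddy and the fingers below 0.05 N and linear speed of caddy below 0.08 m/s), for 0.3 s.
2. the strip's front edge is under the lapped panel along its whole length (x of each of strip_left, strip_right in the frame of deck above 0.038 m and z of each of strip_left, strip_right in the frame of deck below 0.0445 m and y of strip_left in the frame of deck between -0.104 and 0.104 m and y of strip_right in the frame of deck between -0.104 and 0.104 m), for 0.2 s.
At the end, for the whole second after the job is handed in: Caddy hangs still by its bail (bar within 40 mm of the seat, tilt < 0.45 rad, untouched); both front corners of the strip at least 18 mm under the panel and inside its width; strip flat (0.035 rad, 2.5 mm), at rest, held by the fingers, pressed on the deck with > 5 N; panel down (< 0.03 rad) (all of step 1 and all of step 2 and angle between strip's own z axis and vertical below 0.035 rad and z of strip in the frame of deck below 0.0425 m and contact force between strip and deck above 5 N and contact force between strip and the fingers above 1 N and linear speed of strip below 0.02 m/s and value of joint lip below 0.03 rad); the arm keeps its last pose, push and grip.
It fails at once if the lapped panel is lifted (over 0.05 rad) (value of joint lip above 0.05 rad).
It fails at once if the caddy is tipped over 0.7 rad (angle between caddy's own z axis and vertical above 0.7 rad).
It fails at once if a bystander is moved by more than 30 mm (distance of any of capnut, tube_coil, bottle, driver, wrench, cup from where it was at the start of the episode above 0.03 m).
It also fails if it takes over 67 s, if anything falls off the work surface, if the arm or the gripper's body presses on something with over 40 N, if the wrist force passes 120 N, or if a joint passes its speed limit or range.

### The arm

A 7-joint arm with a two-finger parallel gripper is mounted at the origin on the work surface. World frame = base frame: x ahead of the robot, y to its left, z up, the work surface at z = 0. Lengths are in m, angles in rad, forces in N, time in s.
With the tool pointing down it reaches from about 0.425 to 0.95 m from the base axis. Payload 4.7 kg.
Tool frame: the origin (TCP) lies between the finger pads; the fingertips stand 8 mm ahead of it and the grasp point (between the pads) lies 11 mm behind it; z points along the fingers, y is the direction in which the jaws open and shut (so a half turn about z gives the same grasp; the last joint's range is limited). The gripper opens to 87 mm and grips with 3 to 60 N. Pads are 19 mm wide; open, the fingers measure 117 mm over their backs; the gripper's body (75 mm by 190 mm) begins 51 mm behind the grasp point.
Start: joints at [1.285, 0.469, -0.049, 1.532, 0.024, 1.141, -0.082], TCP at [0.171, -0.653, 0.231] pointing down, gripper open.
Joint ranges: [-2.59, 2.59], [-0.33, 1.99], [-1.39, 1.29], [0.1, 2.45], [-1.04, 4.18], [0.21, 1.99], [-2.66, 2.66]. Speed limits (rad/s): [2.57, 2.57, 3.14, 3.14, 3.14, 3.14, 3.14].

### API

Orientations are given as [roll, pitch, yaw] about the fixed x, y, z axes, in that order (R = Rz(yaw) Ry(pitch) Rx(roll)).
In Python, from cell import telemetry, grab_frame, get_calibration, ticket gives the robot as it stands.
- The arm moves only by the tool servo_tool, never from a script. Its argument "moves" is a list of rows, each a list of 7 numbers: the opening, from 0 (shut) to 1 (fully open), then the shift along the world's x, y, z in m, then the turn, a rotation vector about the world's x, y, z in rad. In form: [[grip, tx, ty, tz, ax, ay, az], ...]. A call has exactly 5 rows; each row is the pose to reach, as a shift and turn from the pose measured when the call began; what a row does not reach only later rows make up. A row lasts 1/8 s, in which the tool goes at most 62.5 mm and 10.7 degrees, less where a joint would pass 70% of its speed; a pose out of reach is approached as far as the arm can. A call with a gripper value outside its range is refused whole. The fingers move at their own pace and stop on an object; "newtons" is the grip in N (left out, the last holds). Time passes only in rows, so rows that repeat a pose let the fingers close, or fill a call up. It gives the time, the measured TCP pose, the force and the opening at its end, in the units of the state.
- telemetry.get_obs(): the state, without advancing time (a new reading comes with each control period).
- grab_frame(name): name is "side" or "top"; returns the picture (400x640x3 uint8, blue, green, red); there is no depth.
- get_calibration(name): a dict with "K" (3x3 intrinsics, pixels), "rvec" (rotation vector, rad) and "tvec" (3), from world to camera coordinates, as OpenCV has them. Camera axes: x right, y down, z forward; pixel columns grow to the right and rows downward; lengths in m; the calibration is good to about 2 mm. A picture is of the moment at which its call begins. get_calibration takes no time and is no camera call.
- ticket.sign_off(): hands the job in, once; it reports no verdict.
The state is a dict: "time": time; "qpos": joint angles; "qd": joint speeds; "effort": joint torques, N m; "tool_pos": TCP position; "orientation": TCP orientation; "contact_force": force on the tool from outside, world axes, zero at the start; "wrist_torque": the same for the moment, N m; "gripper_width": opening from 0.0 (shut) to 1.0 (fully open).
Only numpy, scipy, OpenCV 4.12 (cv2) and the standard library are available. Lean on these libraries where they do the work, as an engineer would, in place of code of your own. Each camera call takes 0.05 s, during which the arm holds its last target.

## Working session

There is one attempt and no reset: what is moved stays moved. The work goes in short steps, Python scripts to look and compute and a tool call to move; the robot and the scene stay as the last step left them, time stands still between calls to the robot, and variables do not carry over. Pictures are saved under pics/ and viewed, and the job is handed in when it is done.

Besides the shell and the picture viewer there is one more tool, called after ">>>" as name(argument=value, ...), one argument or row to a line, values as JSON. servo_tool: Moves the arm, as the interface text tells. Its arguments: {"type":"object","properties":{"moves":{"type":"array","items":{"type":"array","items":{"type":"number"}}},"newtons":{"type":"number"}},"required":["moves"]}

```bash
ls; mkdir -p pics
python3 - <<'E'
from cell import telemetry, grab_frame, get_calibration
import cv2
for n in("side","top"):
    cv2.imwrite(f"pics/{n}0.png",grab_frame(n)); c=get_calibration(n); print(n,c)
print(telemetry.get_obs())
E
```

```text
pics
side {'K': array([[431.39192744,   0.        , 325.73032405],
       [  0.        , 431.39192744, 206.70118159],
       [  0.        ,   0.        ,   1.        ]]), 'rvec': array([ 2.08001083, -0.22214405,  0.15203269]), 'tvec': array([-0.54072163,  0.14957337,  1.79947128])}
top {'K': array([[432.98246627,   0.        , 321.55814366],
       [  0.        , 432.98246627, 199.48909328],
       [  0.        ,   0.        ,   1.        ]]), 'rvec': array([ 2.15177899, -2.09682614,  0.22324536]), 'tvec': array([-0.11287486,  0.54856443,  1.51712967])}
{'time': 0.1, 'qpos': array([ 1.28511698,  0.46936421, -0.04857575,  1.53359532,  0.02409413,
        1.14099735, -0.0823229 ]), 'qd': array([-0.0020627 , -0.00158593, -0.0006832 , -0.00196195, -0.00069034,
        0.00090668,  0.00201625]), 'effort': array([ 8.25466304e-04, -5.09172857e+01, -8.09956435e-02, -2.36830759e+01,
       -6.15156745e-02,  3.44405312e-02,  7.03877345e-05]), 'tool_pos': array([ 0.17129467, -0.65234958,  0.22959316]), 'orientation': array([-3.13981491e+00,  6.60332335e-05,  2.56766388e-01]), 'contact_force': array([0.49960755, 0.24245485, 0.17582387]), 'wrist_torque': array([-0.00650747,  0.0310462 ,  0.06059173]), 'gripper_width': 1.0014357647879855}
```

View pics/side0.png

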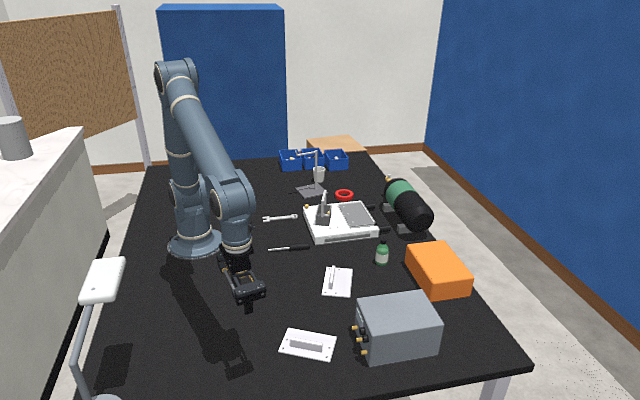

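View pics/top0.png

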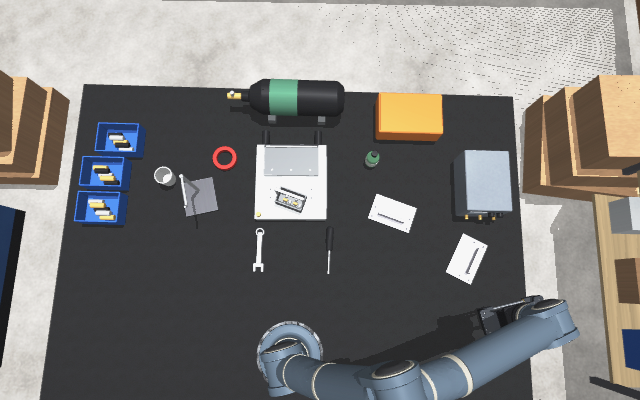

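The scene has two strip-like parts, at top (392,213) and (467,259). The deck is at (291,182), the caddy at (291,199) and the stand at (198,195). I'll enlarge crops of these.

```bash
cat > h.py <<'E'
import numpy as np, cv2
from cell import telemetry, grab_frame, get_calibration
def proj(n,P):
    c=get_calibration(n); return cv2.projectPoints(np.array(P,float).reshape(-1,3),c['rvec'],c['tvec'],c['K'],None)[0].reshape(-1,2)
def ray(n,uv):
    c=get_calibration(n);R=cv2.Rodrigues(c['rvec'])[0]
    o=-R.T@c['tvec'].ravel(); d=R.T@np.linalg.inv(c['K'])@np.array([uv[0],uv[1],1.]); return o,d
def onz(n,uv,z):
    o,d=ray(n,uv); return o+d*(z-o[2])/d[2]
def crop(n,img,x,y,w,h,s,out):
    cv2.imwrite(out,cv2.resize(img[y:y+h,x:x+w],None,fx=s,fy=s,interpolation=cv2.INTER_CUBIC))
E
python3 - <<'E'
from h import *
t=cv2.imread('pics/top0.png');s=cv2.imread('pics/side0.png')
crop('t',t,240,130,100,100,6,'pics/c_deck.png')
crop('t',t,150,140,100,90,6,'pics/c_stand.png')
crop('t',t,360,180,133,110,6,'pics/c_strip.png')
crop('s',s,285,145,115,100,6,'pics/c_side.png')
crop('s',s,270,255,100,110,5,'pics/c_side_strip.png')
for uv in [(392,213),(467,259)]: p=onz('top',uv,0); print(p,np.hypot(*p[:2]))
E
```

```text
[ 0.51784525 -0.36433451  0.        ] 0.6331692780712808
[ 0.35372624 -0.63967005  0.        ] 0.7309582924457223
```

View pics/c_deck.png

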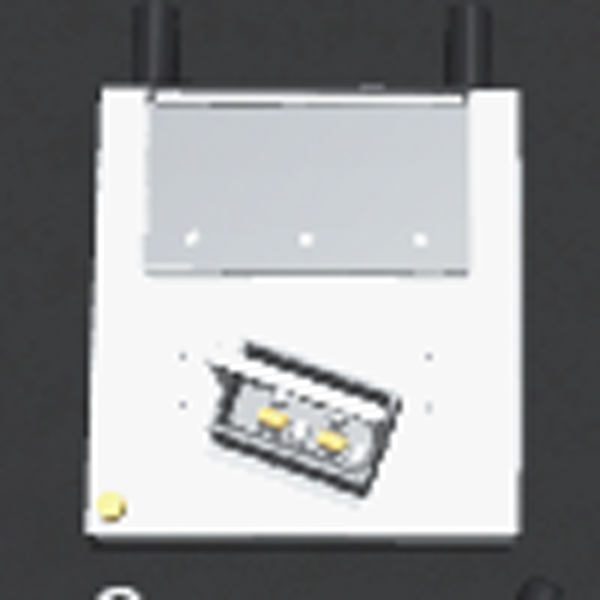

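View pics/c_stand.png

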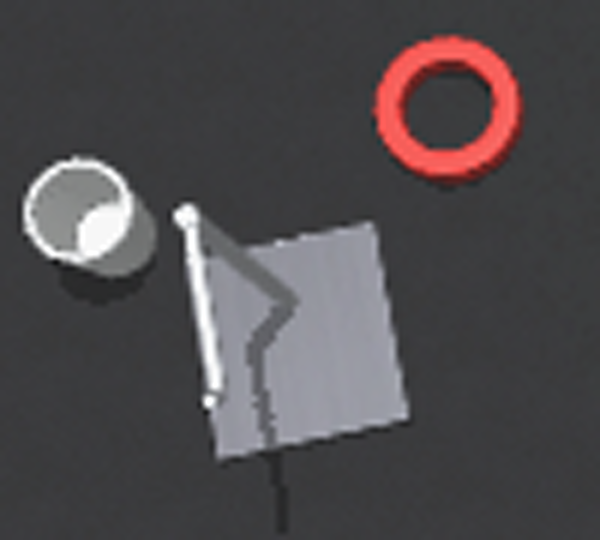

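View pics/c_strip.png

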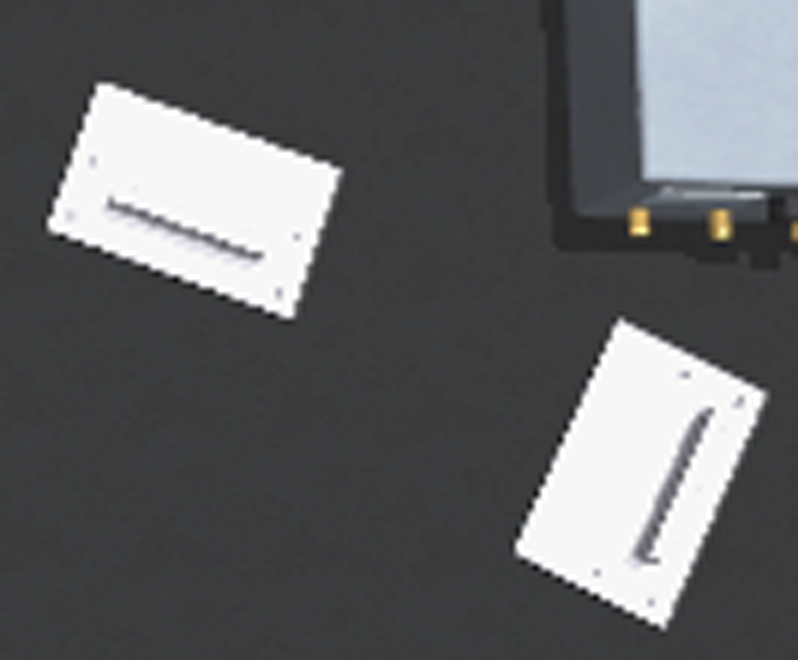

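View pics/c_side.png

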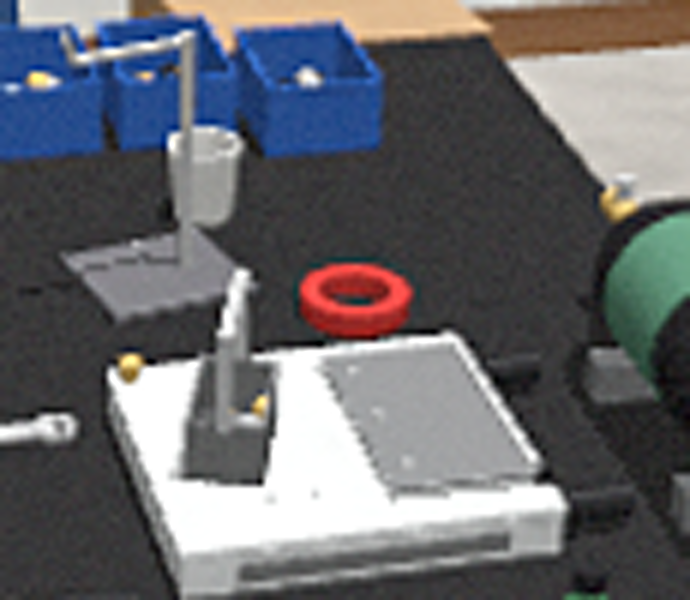

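View pics/c_side_strip.png

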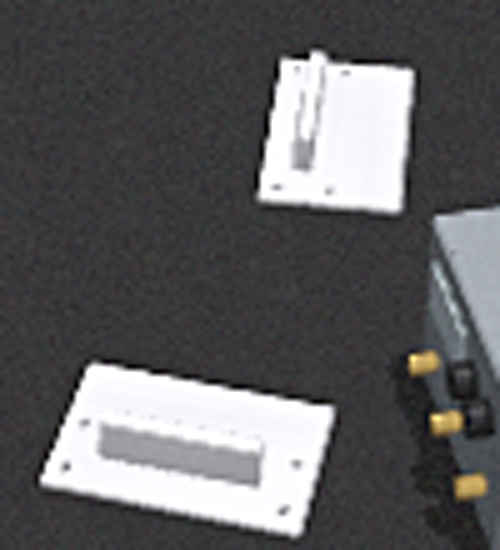

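The target strip is the one nearer the base, at about (0.518, -0.364). Next I'll fit the poses and check them with wireframe overlays.

```bash
cat > fit.py <<'E'
from h import *
from scipy.optimize import least_squares
def M(p,P):
    c,s=np.cos(p[2]),np.sin(p[2]);P=np.atleast_2d(np.array(P,float))
    return np.c_[p[0]+c*P[:,0]-s*P[:,1],p[1]+s*P[:,0]+c*P[:,1],P[:,2]+(p[3] if len(p)>3 else 0)]
def un(c,x0,y0,s): return ((c[0]+.5)/s+x0-.5,(c[1]+.5)/s+y0-.5)
def fit(obs,p0,z=0.):
    # obs: (cam,uv,P)
    def f(p): return np.concatenate([(proj(n,M([*p,z],P))[0]-uv) for n,uv,P in obs])
    r=least_squares(f,p0,loss='soft_l1'); return r.x,r.fun.reshape(-1,2).round(1)
E
python3 - <<'E'
from fit import *
D=lambda c:un(c,240,130,6);S=lambda c:un(c,285,145,6);T=lambda c:un(c,150,140,6);A=lambda c:un(c,360,180,6);B=lambda c:un(c,270,255,5)
res={}
p,r=fit([('top',D((101,90)),(.14,.13,.04)),('top',D((520,90)),(.14,-.13,.04)),('top',D((520,535)),(-.14,-.13,.04)),('top',D((87,532)),(-.14,.13,.04)),
 ('side',S((180,550)),(-.14,-.13,.04)),('side',S((568,492)),(.14,-.13,.04)),('side',S((110,375)),(-.14,.13,.04)),('side',S((455,332)),(.14,.13,.04)),
 ('top',D((145,272)),(.02,.1,.052)),('top',D((468,272)),(.02,-.1,.052))],[.6,0,0]); print('deck',p,r.tolist()); res['deck']=p
p,r=fit([('top',T((375,222)),(.065,-.06,.01)),('top',T((408,413)),(-.065,-.06,.01)),('top',T((220,460)),(-.065,.06,.01)),('top',T((185,212)),(.065,0,.22)),('top',T((209,402)),(-.042,0,.24)),
 ('side',S((188,38)),(.065,0,.22)),('side',S((68,35)),(-.042,0,.24)),('side',S((120,320)),(-.065,-.06,.01)),('side',S((62,258)),(-.065,.06,.01))],[.6,.3,.1]); print('stand',p,r.tolist()); res['stand']=p
# strip : top z .004 ; wide side away
p,r=fit([('top',A((98,82)),(.07,.08,.004)),('top',A((342,170)),(.07,-.08,.004)),('top',A((294,320)),(-.03,-.08,.004)),('top',A((48,230)),(-.03,.08,.004)),
 ('side',B((413,68)),(.07,.08,.004)),('side',B((402,212)),(.07,-.08,.004)),('side',B((258,202)),(-.03,-.08,.004)),('side',B((280,60)),(-.03,.08,.004))],[.52,-.36,-.3]); print('strip',p,r.tolist()); res['strip']=p
p,r=fit([('top',D((365,497)),(-.03,-.05,.05)),('top',D((212,435)),(-.03,.05,.05)),('top',D((402,402)),(.03,-.05,.05)),
 ('side',S((185,477)),(-.03,-.05,0)),('side',S((265,482)),(.03,-.05,0))],[.55,0,-.3],.04); print('caddy',p,r.tolist()); res['caddy']=p
np.savez('pose.npz',**res)
t=cv2.imread('pics/top0.png');s=cv2.imread('pics/side0.png')
def box(x0,x1,y0,y1,z0,z1):
    c=np.array([[x,y,z] for x in(x0,x1) for y in(y0,y1) for z in(z0,z1)]);return c,[(i,j) for i in range(8) for j in range(i+1,8) if bin(i^j).count('1')==1]
W={'deck':[box(-.14,.14,-.13,.13,0,.04),box(.02,.13,-.1,.1,.048,.052)],'stand':[box(-.065,.065,-.06,.06,0,.01),box(-.042,.065,-.004,.004,.212,.22)],
'strip':[box(-.03,.07,-.08,.08,0,.004),box(-.005,.005,-.05,.05,.004,.036)],'caddy':[box(-.03,.03,-.05,.05,0,.05),box(-.005,.005,-.052,.052,.114,.122)]}
for n,img,crops in(('top',t,[(150,120,190,110)]),('side',s,[(270,145,130,110)])):
    k=4;big=cv2.resize(img,None,fx=k,fy=k,interpolation=cv2.INTER_CUBIC)
    for o,bs in W.items():
        for P,E in bs:
            q=[*res[o]]+([.04] if o=='caddy' else [0]); uv=proj(n,M(q,P))*k+k/2-.5
            for i,j in E: cv2.line(big,tuple(int(v) for v in uv[i]),tuple(int(v) for v in uv[j]),(0,0,255) if o!='caddy' else (255,0,0),1)
    for x,y,w,h in crops: cv2.imwrite(f'pics/ov_{n}.png',big[y*k:(y+h)*k,x*k:(x+w)*k])
    x,y,w,h=(360,180,80,60) if n=='top' else(310,255,60,60); cv2.imwrite(f'pics/ov_{n}2.png',big[y*k:(y+h)*k,x*k:(x+w)*k])
E
```

```text
deck [0.6206037  0.01702218 0.02352036] [[0.1, -0.0], [-0.5, 0.4], [-0.4, -0.1], [0.1, 0.2], [0.8, 0.8], [0.2, 2.5], [-0.1, -0.5], [0.0, 0.4], [-0.5, -0.1], [0.2, 0.2]]
stand [0.5525075  0.35395624 0.26410854] [[0.3, 1.5], [1.5, 2.8], [0.7, 2.5], [-1.0, -8.3], [-1.0, -10.0], [6.0, -1.1], [6.3, -0.8], [-0.9, 0.1], [-1.3, 0.5]]
strip [ 0.49764895 -0.35805601 -0.32262471] [[0.3, 0.4], [-0.0, 0.1], [-0.1, 0.0], [0.1, 0.4], [-0.1, 0.4], [-0.1, -0.5], [0.5, -0.7], [0.6, 0.1]]
caddy [ 0.5428225   0.01219064 -0.33008913] [[0.2, -0.7], [-0.8, -0.1], [0.0, -0.5], [-1.0, 1.1], [-0.4, 1.3]]
```

View pics/ov_top.png

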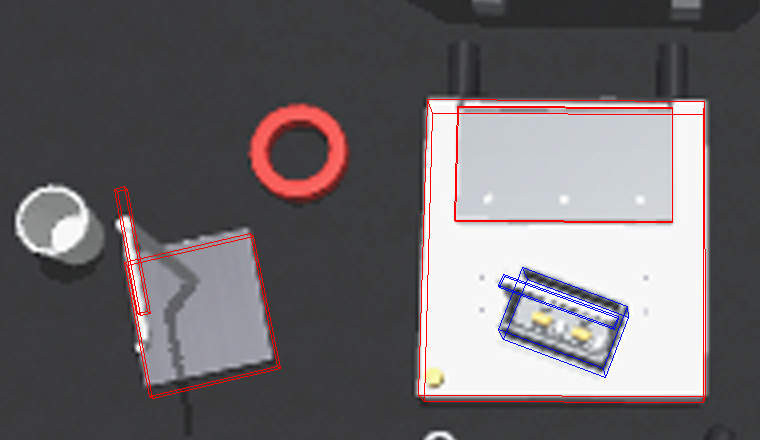

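View pics/ov_side.png

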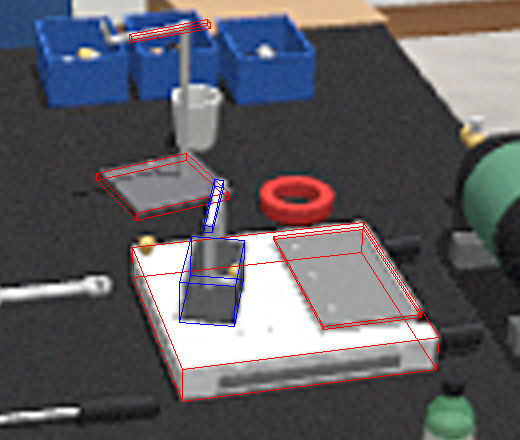

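View pics/ov_top2.png

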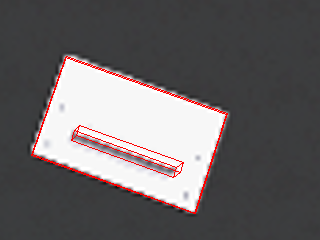

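View pics/ov_side2.png

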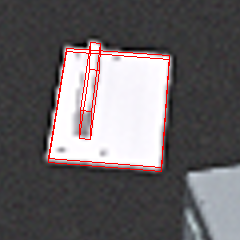

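Run:
```python
from fit import *
S=lambda c:un(c,285,145,6);T=lambda c:un(c,150,140,6);D=lambda c:un(c,240,130,6)
p,r=fit([('top',T((186,213)),(.065,0,.22)),('top',T((209,402)),(-.042,0,.24)),
 ('side',S((190,35)),(.065,0,.22)),('side',S((68,35)),(-.042,0,.24))],[.6,.3,.1]); print('stand',p,r.tolist())
q=dict(np.load('pose.npz'));q['stand']=p
print('base ctr',[onz('top',T(c),.01).round(3).tolist() for c in((375,222),(408,413),(220,460))])
for h in(.22,.24): print(onz('top',T((186,213)),.22),onz('top',T((209,402)),.24))
np.savez('pose.npz',**q)
t=cv2.imread('pics/top0.png');s=cv2.imread('pics/side0.png')
k=12
for n,img,(x,y,w,h) in(('top',t,(268,180,46,40)),('side',s,(310,185,30,45))):
    big=cv2.resize(img[y:y+h,x:x+w],None,fx=k,fy=k,interpolation=cv2.INTER_CUBIC)
    raw=big.copy()
    P=[(a,b,z) for a in(-.005,.005) for b in(-.052,.052) for z in(.114,.122)]+[(a,b,.05) for a in(-.03,.03) for b in(-.05,.05)]
    for uv in (proj(n,M([*q['caddy'],.04],P))-[x,y])*k+k/2: cv2.circle(big,(int(uv[0]),int(uv[1])),3,(0,0,255),-1)
    cv2.imwrite(f'pics/z_{n}.png',np.hstack([raw,big]) if n=='side' else big)
cv2.imwrite('pics/z_top.png',cv2.imread('pics/z_top.png'))
```

```text
stand [0.52203564 0.34822348 0.25074622] [[0.1, 0.6], [-0.2, -0.5], [-0.1, 0.4], [0.2, 0.1]]
base ctr [[0.637, 0.314, 0.01], [0.516, 0.285, 0.01], [0.483, 0.398, 0.01]]
[0.58695178 0.36469756 0.22      ] [0.47967002 0.33716323 0.24      ]
[0.58695178 0.36469756 0.22      ] [0.47967002 0.33716323 0.24      ]
```

View pics/z_top.png

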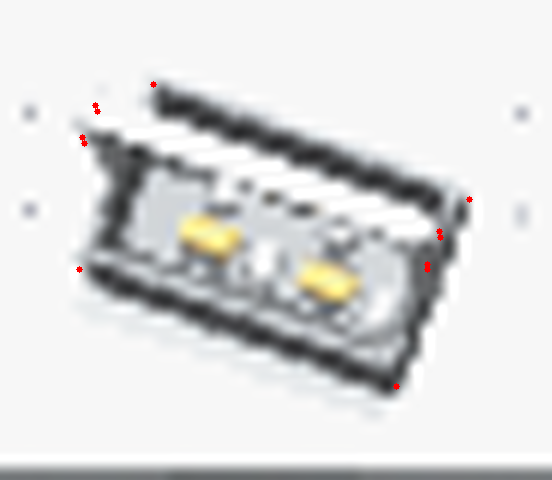

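View pics/z_side.png

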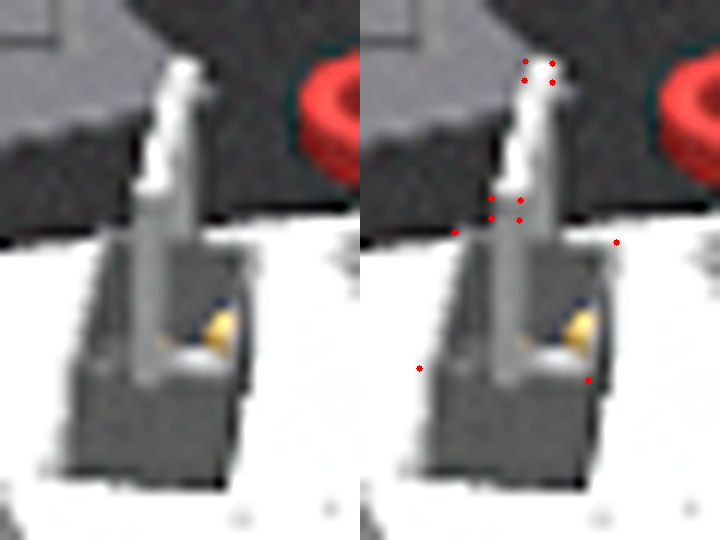

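>>> servo_tool(
  moves=[
    [1,0.03,0.0525,0.01,0,0,0.09],
    [1,0.06,0.105,0.02,0,0,0.18],
    [1,0.09,0.1575,0.03,0,0,0.27],
    [1,0.12,0.21,0.03,0,0,0.36],
    [1,0.15,0.2625,0.03,0,0,0.45],
  ],
  newtons=40,
)

```text
time: 0.72
tool_pos: [0.322, -0.3879, 0.2596]
orientation: [-3.14, 0.0, 0.71]
contact_force: [1.3, 0.4, -0.1]
gripper_width: 0.999
```

>>> servo_tool(
  moves=[
    [1,0.03,0.0525,0,0,0,0.1],
    [1,0.06,0.105,0,0,0,0.2],
    [1,0.09,0.1575,0,0,0,0.3],
    [1,0.12,0.21,0,0,0,0.4],
    [1,0.15,0.2625,0,0,0,0.531],
  ],
)

```text
time: 1.35
tool_pos: [0.4724, -0.1238, 0.2595]
orientation: [-3.14, 0.001, 1.245]
contact_force: [1.2, -0.3, 0.4]
gripper_width: 0.995
```

>>> servo_tool(
  moves=[
    [1,0.03,0.0525,0,0,0,0],
    [1,0.05,0.09,0,0,0,0],
    [1,0.0636,0.1125,0,0,0,0],
    [1,0.0636,0.1125,-0.04,0,0,0],
    [1,0.0636,0.1125,-0.07,0,0,0],
  ],
)

```text
time: 1.98
tool_pos: [0.5355, -0.0109, 0.1879]
orientation: [-3.139, 0.001, 1.245]
contact_force: [0.3, -0.9, -1.0]
gripper_width: 0.999
```

Run:
```python
from h import *
o=telemetry.get_obs();print(o['tool_pos'],o['orientation'],o['contact_force'],o['time'])
t=grab_frame('top');s=grab_frame('side')
crop(0,s,290,150,90,90,8,'pics/g1s.png');crop(0,t,250,160,80,70,8,'pics/g1t.png')
```

```text
[ 0.5354722  -0.01093883  0.18793083] [-3.13890896e+00  1.05572619e-03  1.24540315e+00] [ 0.27523761 -0.93566911 -0.99572725] 1.975
```

View pics/g1s.png

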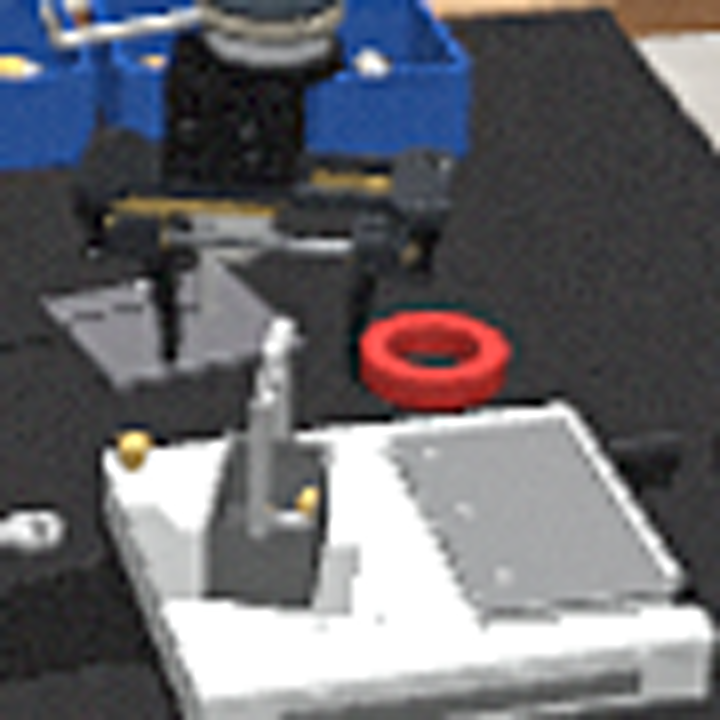

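View pics/g1t.png

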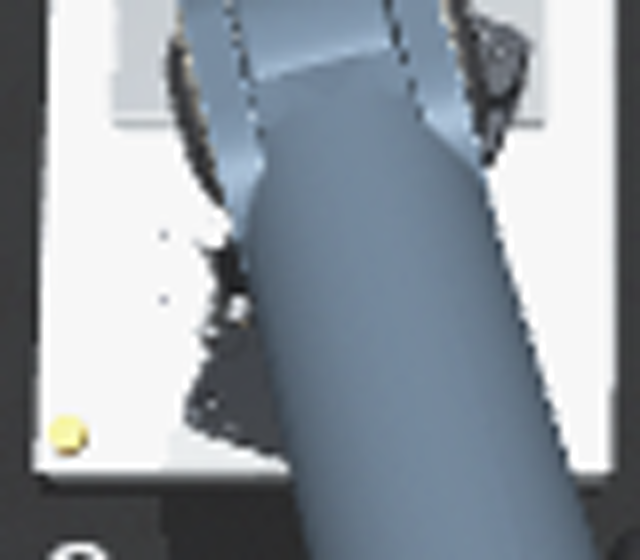

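The jaws straddle the bail: the fingers are at crop x 170 and 360, and the bar is at 280. I'll descend and close.

>>> servo_tool(
  moves=[
    [1,0,0,-0.025,0,0,0],
    [1,0,-0.001,-0.041,0,0,0],
    [0.4,0,-0.001,-0.041,0,0,0],
    [0,0,-0.001,-0.041,0,0,0],
    [0,0,-0.001,-0.041,0,0,0],
  ],
  newtons=20,
)

```text
time: 2.7
tool_pos: [0.534, -0.0125, 0.1461]
orientation: [-3.135, 0.002, 1.245]
contact_force: [-0.4, 0.3, 0.1]
gripper_width: 0.743
```

>>> servo_tool(
  moves=[
    [0,0,0,0,0,0,0],
    [0,0,0,0,0,0,0],
    [0,0,0,0,0,0,0],
    [0,0,0,0,0,0,0],
    [0,0,0,0,0,0,0],
  ],
  newtons=50,
)

```text
time: 3.32
tool_pos: [0.534, -0.0125, 0.1461]
orientation: [-3.134, 0.002, 1.245]
contact_force: [0.0, 0.3, -0.3]
gripper_width: 0.173
```

>>> servo_tool(
  moves=[
    [0,0,0,0,0,0,0],
    [0,0,0,0,0,0,0],
    [0,0,0,0,0,0,0],
    [0,0,0,0.01,0,0,0],
    [0,0,0,0.02,0,0,0],
  ],
)

```text
time: 3.95
tool_pos: [0.5337, -0.0124, 0.1666]
orientation: [-3.134, 0.003, 1.245]
contact_force: [0.1, -0.2, -2.4]
gripper_width: 0.107
```

Run:
```python
from h import *
o=telemetry.get_obs();print(o['tool_pos'],o['orientation'],o['contact_force'],o['wrist_torque'],o['gripper_width'])
s=grab_frame('side')
crop(0,s,290,150,90,90,8,'pics/g2s.png')
```

```text
[ 0.53368746 -0.01244692  0.16657873] [-3.13385066e+00  2.55289802e-03  1.24504071e+00] [ 0.05678459 -0.16026906 -2.35164639] [-0.09761079 -0.08403811  0.01630994] 0.10664122152841339
```

View pics/g2s.png

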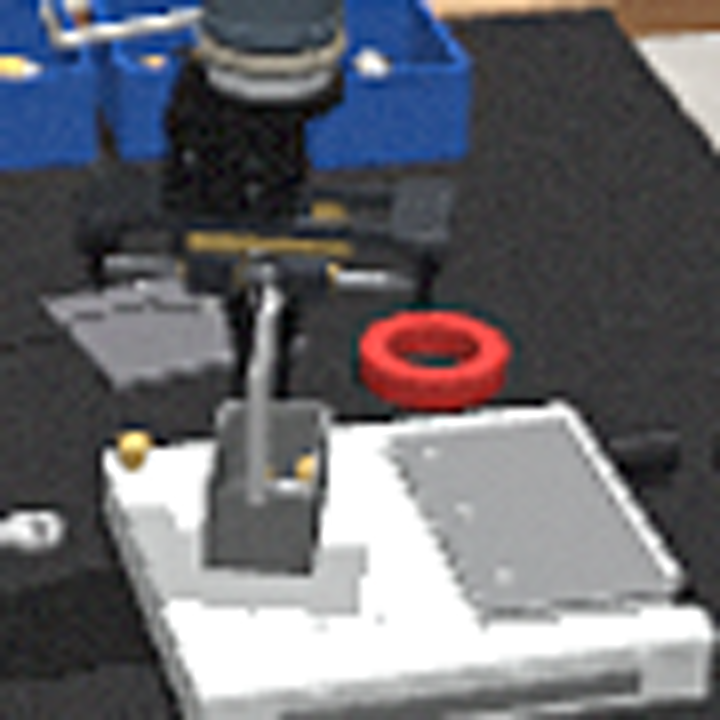

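Caddy lifted and upright, clear of the deck.

>>> servo_tool(
  moves=[
    [0,0,0,0.04,0,0,0],
    [0,-0.01,0.02,0.07,0,0,0.05],
    [0,-0.03,0.065,0.084,0,0,0.15],
    [0,-0.045,0.115,0.084,0,0,0.25],
    [0,-0.06,0.165,0.084,0,0,0.35],
  ],
)

```text
time: 4.62
tool_pos: [0.4742, 0.154, 0.2529]
orientation: [-3.138, 0.002, 1.598]
contact_force: [1.8, 1.3, -1.5]
gripper_width: 0.105
```

>>> servo_tool(
  moves=[
    [0,-0.015,0.05,0,0,0,0.1],
    [0,-0.03,0.1,0,0,0,0.18],
    [0,-0.04,0.135,0,0,0,0.22],
    [0,-0.043,0.145,0,0,0,0.226],
    [0,-0.043,0.145,0,0,0,0.226],
  ],
)

```text
time: 5.25
tool_pos: [0.4311, 0.2988, 0.2529]
orientation: [-3.138, 0.003, 1.824]
contact_force: [0.5, -1.5, -1.6]
gripper_width: 0.104
```

Run:
```python
from h import *
o=telemetry.get_obs();print(o['tool_pos'],o['orientation'],o['contact_force'],o['wrist_torque'],o['gripper_width'])
s=grab_frame('side');t=grab_frame('top')
crop(0,s,270,110,90,90,8,'pics/g3s.png');crop(0,t,150,150,90,70,8,'pics/g3t.png')
```

```text
[0.4311041  0.29884965 0.25294129] [-3.13824845e+00  2.83195352e-03  1.82412331e+00] [ 0.45993573 -1.4607634  -1.64772918] [-0.15379442 -0.19198621  0.05925669] 0.1043797845710236
```

View pics/g3s.png

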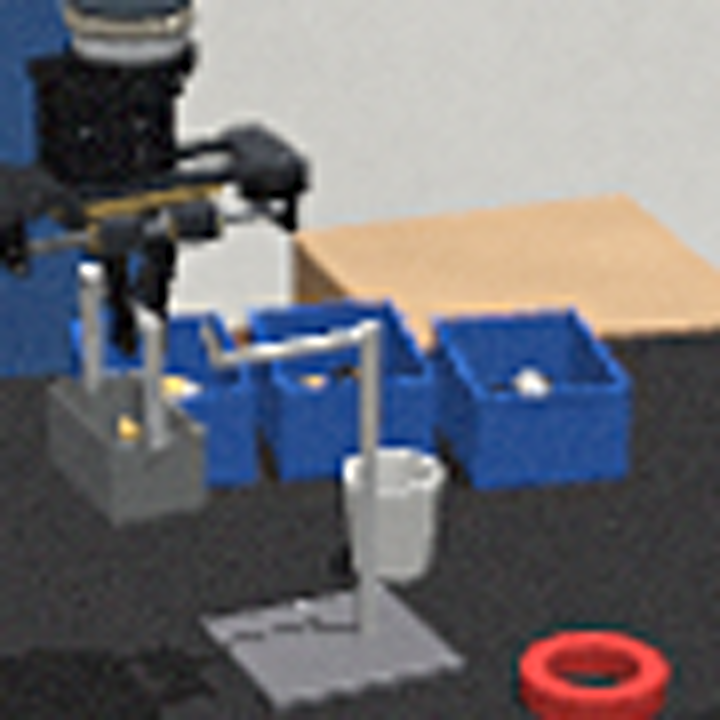

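View pics/g3t.png

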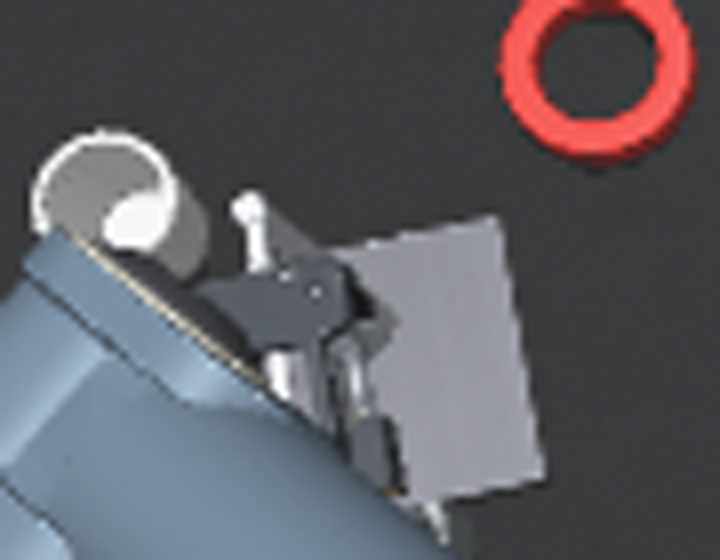

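Run:
```python
from fit import *
o=telemetry.get_obs();tp=o['tool_pos'];yw=o['orientation'][2]-np.pi/2
c=np.array([tp[0]-np.sin(yw)*.0265,tp[1]+np.cos(yw)*.0265,yw,tp[2]+.008-.114])
q=np.load('pose.npz')['stand']
for P in[(0,.052,.122),(0,-.052,.122),(.03,-.05,0),(-.03,-.05,0),(-.03,.05,.05)]:
    print(P,((proj('side',M(c,P))[0]-[270,110])*8+3.5).round(0))
print('stand tip,post',((proj('side',M(q,[(-.042,0,.24),(.065,0,.22)]))-[270,110])*8+3.5).round(0))
b=M(c,(0,0,.114))[0];d=b[:2]-q[:2];R=np.array([[np.cos(q[2]),np.sin(q[2])],[-np.sin(q[2]),np.cos(q[2])]])
print('bar in stand',R@d,b[2], 'seat',q)
```

```text
(0, 0.052, 0.122) [ 88. 268.]
(0, -0.052, 0.122) [155. 328.]
(0.03, -0.05, 0) [206. 510.]
(-0.03, -0.05, 0) [112. 529.]
(-0.03, 0.05, 0.05) [ 47. 389.]
stand tip,post [[212. 327.]
 [373. 330.]]
bar in stand [-0.09987572 -0.00047006] 0.2607003186982569 seat [0.52203564 0.34822348 0.25074622]
```

>>> servo_tool(
  moves=[
    [0,0.025,0.0065,0,0,0,0],
    [0,0.05,0.013,0,0,0,0],
    [0,0.075,0.019,0,0,0,0],
    [0,0.097,0.025,0,0,0,0],
    [0,0.097,0.025,-0.01,0,0,0],
  ],
)

```text
time: 5.98
tool_pos: [0.5315, 0.3205, 0.2424]
orientation: [-3.139, 0.004, 1.816]
contact_force: [-0.1, -0.0, -2.6]
gripper_width: 0.105
```

Run:
```python
from h import *
o=telemetry.get_obs();print(o['tool_pos'],o['orientation'],o['contact_force'],o['wrist_torque'],o['gripper_width'])
s=grab_frame('side')
crop(0,s,270,110,90,90,8,'pics/g4s.png')
```

```text
[0.53153426 0.32053703 0.24242248] [-3.13914223  0.00369358  1.81616214] [-1.06033731e-01 -1.35860459e-03 -2.55013716e+00] [-0.05966236 -0.01398689  0.05087901] 0.10498979872998328
```

View pics/g4s.png

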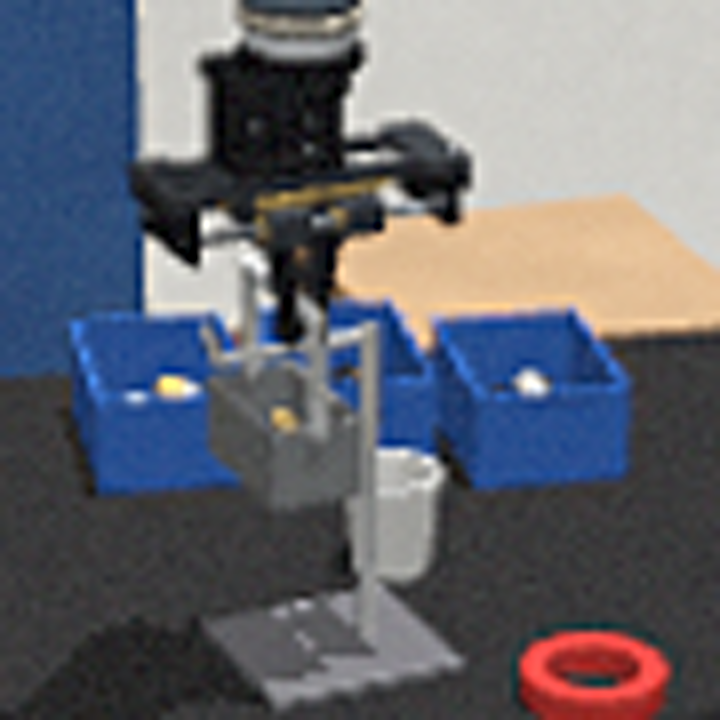

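The hook arm passes in front of the far leg and behind the near leg, so it's through the bail. I'll lower now.

>>> servo_tool(
  moves=[
    [0,0,0.001,-0.012,0,0,0],
    [0,0,0.001,-0.022,0,0,0],
    [0,0,0.001,-0.027,0,0,0],
    [0,0,0.001,-0.029,0,0,0],
    [0,0,0.001,-0.03,0,0,0],
  ],
)

```text
time: 6.65
tool_pos: [0.5289, 0.3207, 0.2113]
orientation: [-3.135, 0.006, 1.818]
contact_force: [-3.9, -4.0, 6.1]
gripper_width: 0.101
```

>>> servo_tool(
  moves=[
    [0,0.001,0,0.001,0,0,0],
    [0.15,0.001,0,0.0015,0,0,0],
    [0.2,0.001,0,0.0015,0,0,0],
    [0.3,0.001,0,0.0015,0,0,0],
    [0.4,0.001,0,0.0015,0,0,0],
  ],
  newtons=20,
)

```text
time: 7.28
tool_pos: [0.53, 0.3208, 0.2127]
orientation: [-3.135, 0.006, 1.818]
contact_force: [1.0, 0.3, 1.3]
gripper_width: 0.333
```

Run:
```python
from h import *
o=telemetry.get_obs();print(o['tool_pos'],o['orientation'],o['contact_force'],o['wrist_torque'],o['gripper_width'])
s=grab_frame('side')
crop(0,s,270,110,90,90,8,'pics/g5s.png')
```

```text
[0.52996844 0.3207674  0.21273032] [-3.13459395  0.00609513  1.81813559] [0.98257142 0.31238077 1.33710809] [-0.00324005 -0.150248   -0.01845804] 0.33299257652856434
```

View pics/g5s.png

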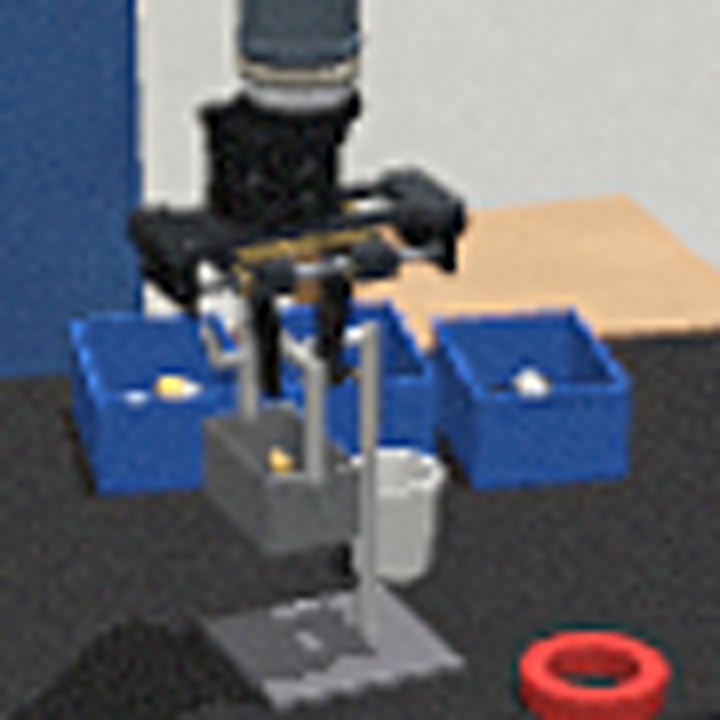

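The caddy hangs on the arm, and the fingers are open on both sides of the bar. I'll retreat straight up.

>>> servo_tool(
  moves=[
    [0.5,0,0,0,0,0,0],
    [0.5,0,0,0,0,0,0],
    [0.5,0,0,0.01,0,0,0],
    [0.5,0,0,0.03,0,0,0],
    [0.5,0,0,0.07,0,0,0],
  ],
)

```text
time: 7.95
tool_pos: [0.5296, 0.3203, 0.2836]
orientation: [-3.133, 0.007, 1.818]
contact_force: [1.1, -0.4, 0.1]
gripper_width: 0.499
```

Run:
```python
from h import *
o=telemetry.get_obs();print(o['tool_pos'],o['contact_force'],o['gripper_width'])
s=grab_frame('side')
crop(0,s,270,110,90,90,8,'pics/g6s.png')
```

```text
[0.52958306 0.32029644 0.28357545] [ 1.08857605 -0.40414695  0.13436798] 0.49935525913057804
```

View pics/g6s.png

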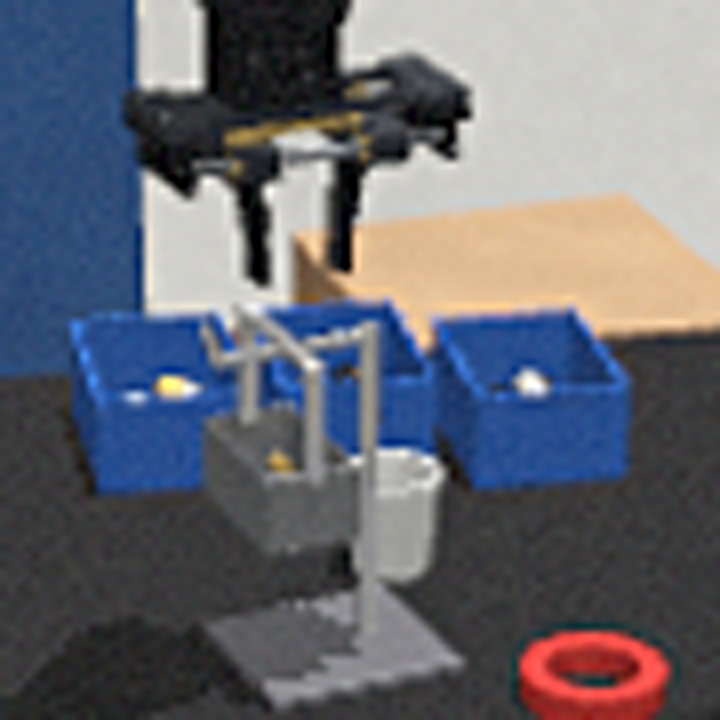

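The caddy hangs freely and is released. Next I'll move to the strip.

>>> servo_tool(
  moves=[
    [0.6,0,-0.04,0.01,0,0,-0.05],
    [0.7,-0.002,-0.1,0.01,0,0,-0.12],
    [0.7,-0.005,-0.16,0,0,0,-0.2],
    [0.7,-0.008,-0.22,-0.01,0,0,-0.27],
    [0.7,-0.01,-0.28,-0.02,0,0,-0.34],
  ],
)

```text
time: 8.62
tool_pos: [0.5219, 0.0415, 0.2722]
orientation: [3.136, 0.003, 1.476]
contact_force: [1.2, -0.1, -0.4]
gripper_width: 0.698
```

>>> servo_tool(
  moves=[
    [0.7,-0.002,-0.06,0,0,0,-0.05],
    [0.7,-0.005,-0.12,0,0,0,-0.1],
    [0.7,-0.008,-0.18,0,0,0,-0.15],
    [0.7,-0.012,-0.24,0,0,0,-0.2],
    [0.7,-0.015,-0.3,-0.02,0,0,-0.23],
  ],
)

```text
time: 9.25
tool_pos: [0.5085, -0.26, 0.2557]
orientation: [3.129, 0.003, 1.245]
contact_force: [0.7, -0.1, -0.2]
gripper_width: 0.703
```

```bash
cat > goal.py <<'E'
from fit import *
from scipy.spatial.transform import Rotation as Ro
def goal(p,yaw):
    o=telemetry.get_obs();R=Ro.from_euler('xyz',o['orientation']);G=Ro.from_euler('xyz',[np.pi,0,yaw])
    print('t',o['time'],'pos',o['tool_pos'].round(4),'rpy',o['orientation'].round(4),'F',o['contact_force'].round(2),'M',o['wrist_torque'].round(2),'w',round(o['gripper_width'],3))
    print('shift',(np.array(p)-o['tool_pos']).round(4),'rot',(G*R.inv()).as_rotvec().round(4))
E
python3 - <<'E'
from goal import *
p=np.load('pose.npz');goal([*p['strip'][:2],.1],np.pi/2+p['strip'][2])
print('nut deck',onz('top',un((111,506),240,130,6),.056),'deck',p['deck'])
s=grab_frame('side');crop(0,s,250,200,110,100,7,'pics/s1.png');crop(0,s,270,110,90,90,8,'pics/g7s.png')
E
```

```text
t 9.25 pos [ 0.5085 -0.26    0.2557] rpy [3.1295 0.0035 1.2451] F [ 0.73 -0.14 -0.16] M [ 0.01 -0.12  0.03] w 0.703
shift [-0.0108 -0.0981 -0.1557] rot [0.0072 0.0104 0.0031]
nut deck [0.49192438 0.12822705 0.056     ] deck [0.6206037  0.01702218 0.02352036]
```

View pics/s1.png

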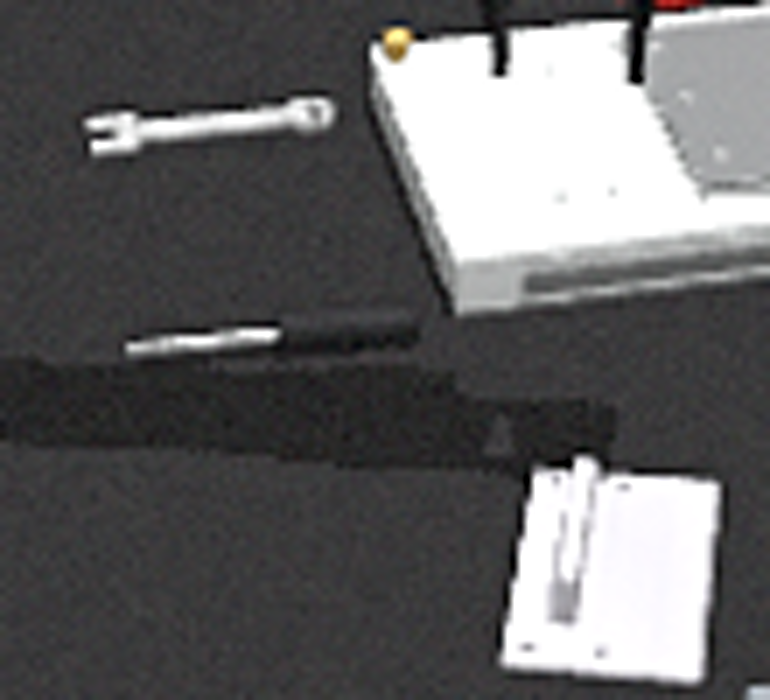

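>>> servo_tool(
  moves=[
    [0.7,-0.004,-0.04,-0.03,0.0072,0.0104,0],
    [0.7,-0.008,-0.08,-0.08,0.0072,0.0104,0.003],
    [0.7,-0.0108,-0.0981,-0.135,0.0072,0.0104,0.003],
    [0.7,-0.0108,-0.0981,-0.175,0.0072,0.0104,0.003],
    [0.7,-0.0108,-0.0981,-0.175,0.0072,0.0104,0.003],
  ],
)

```text
time: 9.93
tool_pos: [0.4921, -0.367, 0.0743]
orientation: [-3.13, 0.003, 1.236]
contact_force: [-0.5, 0.3, 0.7]
gripper_width: 0.696
```

Run:
```python
from goal import *
p=np.load('pose.npz');goal([*p['strip'][:2],.017],np.pi/2+p['strip'][2])
s=grab_frame('side');crop(0,s,290,210,90,90,8,'pics/s2.png')
```

```text
t 9.925 pos [ 0.4921 -0.367   0.0743] rpy [-3.1303  0.0032  1.2356] F [-0.48  0.27  0.67] M [-0.03 -0.04  0.03] w 0.696
shift [ 0.0055  0.009  -0.0573] rot [-0.0006 -0.0117  0.0126]
```

View pics/s2.png

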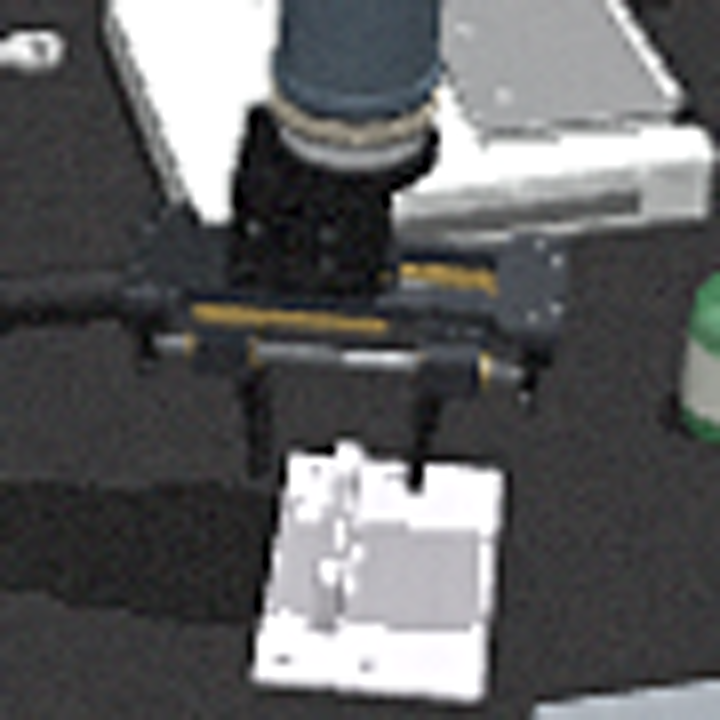

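>>> servo_tool(
  moves=[
    [0.7,0.0055,0.009,-0.01,0,-0.0117,0.0126],
    [0.7,0.0055,0.009,-0.025,0,-0.0117,0.0126],
    [0.7,0.0055,0.009,-0.035,0,-0.0117,0.0126],
    [0.7,0.0055,0.009,-0.035,0,-0.0117,0.0126],
    [0.7,0.0055,0.009,-0.035,0,-0.0117,0.0126],
  ],
)

```text
time: 10.6
tool_pos: [0.4996, -0.3589, 0.0418]
orientation: [3.137, 0.001, 1.248]
contact_force: [0.1, -0.5, -0.7]
gripper_width: 0.703
```

Run:
```python
from goal import *
p=np.load('pose.npz');goal([*p['strip'][:2],.017],np.pi/2+p['strip'][2])
```

```text
t 10.6 pos [ 0.4996 -0.3589  0.0418] rpy [3.1367e+00 7.0000e-04 1.2484e+00] F [ 0.11 -0.47 -0.74] M [-0.04 -0.07 -0.04] w 0.703
shift [-0.002   0.0008 -0.0248] rot [ 0.0022  0.0044 -0.0002]
```

>>> servo_tool(
  moves=[
    [0.7,-0.002,0.0008,-0.01,0.002,0.004,0],
    [0.7,-0.002,0.0008,-0.018,0.002,0.004,0],
    [0.7,-0.002,0.0008,-0.0235,0.002,0.004,0],
    [0.5,-0.002,0.0008,-0.0235,0.002,0.004,0],
    [0.3,-0.002,0.0008,-0.0235,0.002,0.004,0],
  ],
  newtons=20,
)

```text
time: 11.22
tool_pos: [0.4978, -0.3581, 0.0184]
orientation: [3.141, 0.0, 1.248]
contact_force: [-0.9, 0.9, -0.4]
gripper_width: 0.554
```

Run:
```python
from goal import *
p=np.load('pose.npz');goal([*p['strip'][:2],.018],np.pi/2+p['strip'][2])
```

```text
t 11.225 pos [ 0.4978 -0.3581  0.0184] rpy [3.1408 0.     1.2485] F [-0.87  0.85 -0.39] M [-0.02 -0.03 -0.02] w 0.554
shift [-0.0002  0.     -0.0004] rot [ 0.0003  0.0007 -0.0003]
```

>>> servo_tool(
  moves=[
    [0.2,0,0,0,0,0,0],
    [0.1,0,0,0,0,0,0],
    [0,0,0,0,0,0,0],
    [0,0,0,0,0,0,0],
    [0,0,0,0,0,0,0],
  ],
  newtons=25,
)

```text
time: 11.85
tool_pos: [0.4973, -0.358, 0.0184]
orientation: [-3.141, 0.0, 1.248]
contact_force: [-2.1, 0.9, 1.8]
gripper_width: 0.11
```

>>> servo_tool(
  moves=[
    [0,0,0,0,0,0,0],
    [0,0,0,0,0,0,0],
    [0,0,0,0.005,0,0,0],
    [0,0,0,0.015,0,0,0],
    [0,0,0,0.03,0,0,0],
  ],
  newtons=60,
)

```text
time: 12.48
tool_pos: [0.4973, -0.3579, 0.0491]
orientation: [-3.141, -0.0, 1.248]
contact_force: [0.9, -0.9, -1.3]
gripper_width: 0.102
```

Run:
```python
from goal import *
p=np.load('pose.npz');goal([*p['strip'][:2],.018],np.pi/2+p['strip'][2])
s=grab_frame('side');crop(0,s,290,210,90,90,8,'pics/s3.png')
```

```text
t 12.475 pos [ 0.4973 -0.3579  0.0491] rpy [-3.141  -0.      1.2485] F [ 0.88 -0.93 -1.29] M [-0.02 -0.04 -0.05] w 0.102
shift [ 0.0004 -0.0001 -0.0311] rot [-0.0002 -0.0006 -0.0003]
```

View pics/s3.png

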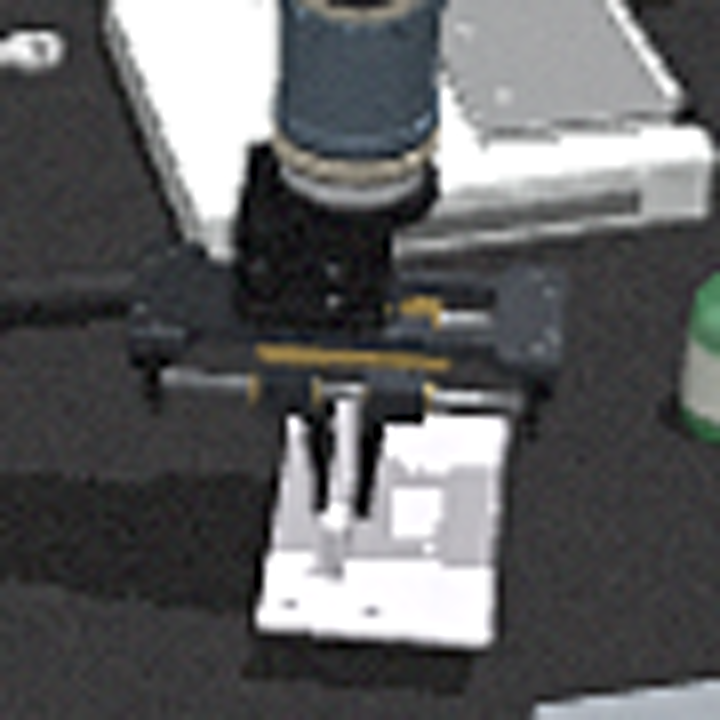

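The strip is held level by the rib. I'll lift it and carry it over the deck.

>>> servo_tool(
  moves=[
    [0,0,0,0.04,0,0,0],
    [0,0,0.03,0.08,0,0,0.03],
    [0,0,0.07,0.1,0,0,0.1],
    [0,0.005,0.12,0.1,0,0,0.17],
    [0,0.01,0.17,0.1,0,0,0.22],
  ],
)

```text
time: 13.15
tool_pos: [0.5091, -0.1875, 0.1528]
orientation: [3.136, 0.002, 1.469]
contact_force: [1.0, 0.3, -1.7]
gripper_width: 0.111
```

>>> servo_tool(
  moves=[
    [0,0.005,0.05,0,0,0,0.05],
    [0,0.01,0.1,0,0,0,0.09],
    [0,0.014,0.15,0,0,0,0.12],
    [0,0.018,0.185,0,0,0,0.126],
    [0,0.0185,0.194,0,0,0,0.126],
  ],
)

```text
time: 13.78
tool_pos: [0.5278, 0.0095, 0.1538]
orientation: [3.134, 0.001, 1.6]
contact_force: [-0.7, -0.3, -1.7]
gripper_width: 0.108
```

Run:
```python
from goal import *
p=np.load('pose.npz');d=p['deck'];q=M(d,(-.095,-.008,0))[0];goal([q[0],q[1],.0584+.03],np.pi/2+d[2])
s=grab_frame('side');crop(0,s,290,150,100,100,7,'pics/s4.png')
```

```text
t 13.775 pos [0.5278 0.0095 0.1538] rpy [3.1342e+00 1.3000e-03 1.6002e+00] F [-0.73 -0.25 -1.71] M [-0.04 -0.    0.02] w 0.108
shift [-0.002  -0.0028 -0.0654] rot [ 0.0011  0.0075 -0.0059]
```

View pics/s4.png

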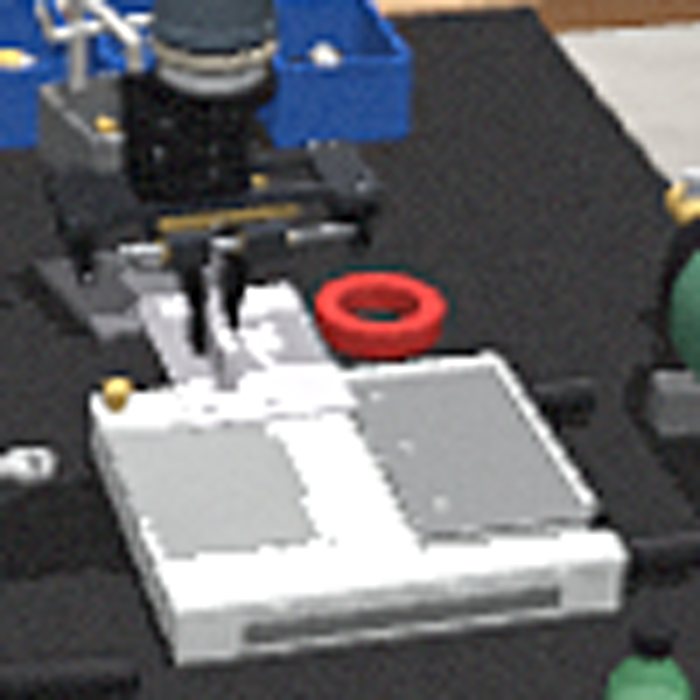

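>>> servo_tool(
  moves=[
    [0,-0.002,-0.0028,-0.03,0.001,0.0075,-0.006],
    [0,-0.002,-0.0028,-0.055,0.001,0.0075,-0.006],
    [0,-0.002,-0.0028,-0.07,0.001,0.0075,-0.006],
    [0,-0.002,-0.0028,-0.08,0.001,0.0075,-0.006],
    [0,-0.002,-0.0028,-0.08,0.001,0.0075,-0.006],
  ],
)

```text
time: 14.45
tool_pos: [0.5257, 0.0058, 0.0733]
orientation: [-3.141, 0.0, 1.593]
contact_force: [0.0, -0.5, -1.0]
gripper_width: 0.109
```

Run:
```python
from goal import *
p=np.load('pose.npz');d=p['deck'];q=M(d,(-.095,-.008,0))[0];goal([q[0],q[1],.0584],np.pi/2+d[2])
s=grab_frame('side');crop(0,s,290,150,100,100,7,'pics/s5.png');t=grab_frame('top');crop(0,t,240,130,100,100,7,'pics/s5t.png')
```

```text
t 14.45 pos [0.5257 0.0058 0.0733] rpy [-3.1405e+00  3.0000e-04  1.5926e+00] F [ 0.02 -0.45 -1.03] M [ 0.02 -0.03  0.02] w 0.109
shift [ 0.0002  0.001  -0.0149] rot [ 0.0004 -0.0011  0.0017]
```

View pics/s5.png

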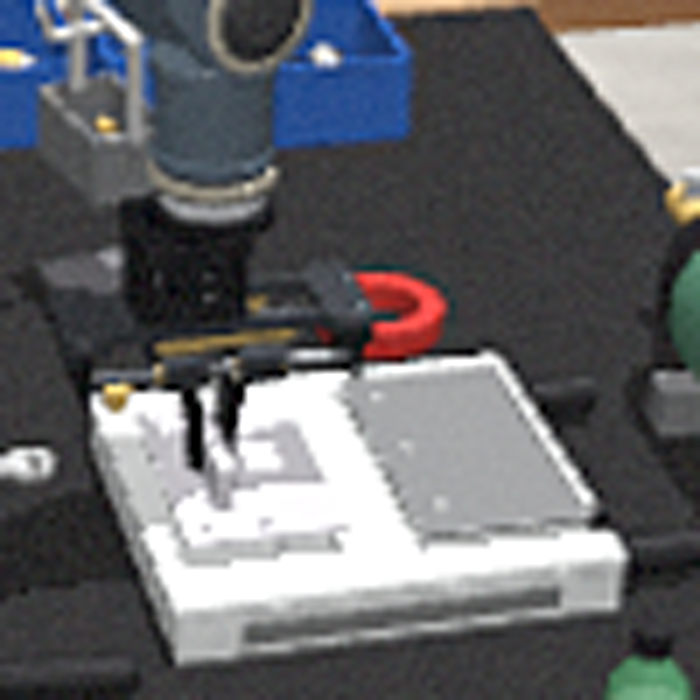

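View pics/s5t.png

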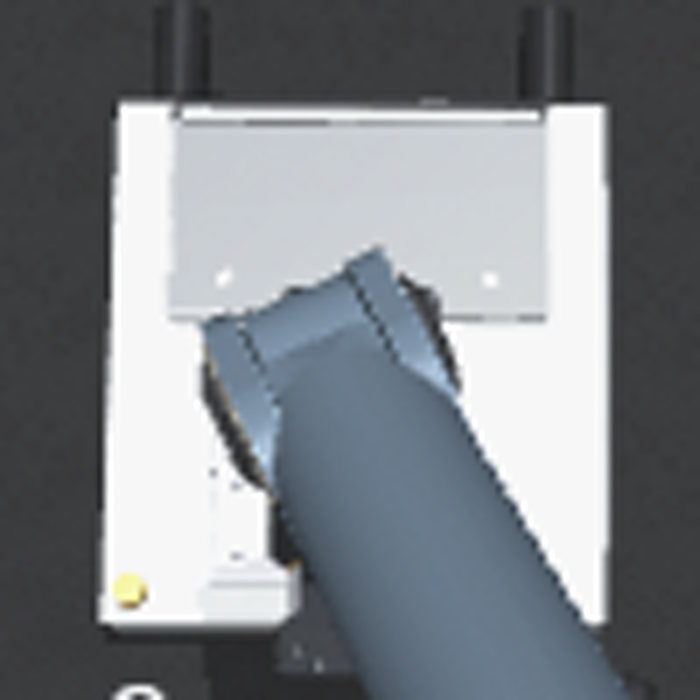

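>>> servo_tool(
  moves=[
    [0,0,0.001,-0.006,0,-0.001,0.0017],
    [0,0,0.001,-0.011,0,-0.001,0.0017],
    [0,0,0.001,-0.014,0,-0.001,0.0017],
    [0,0,0.001,-0.0155,0,-0.001,0.0017],
    [0,0,0.001,-0.0155,0,-0.001,0.0017],
  ],
)

```text
time: 15.18
tool_pos: [0.5264, 0.0073, 0.0586]
orientation: [3.14, 0.0, 1.595]
contact_force: [0.7, 0.8, -1.3]
gripper_width: 0.111
```

Run:
```python
from goal import *
p=np.load('pose.npz');d=p['deck'];q=M(d,(-.095,-.008,0))[0];goal([q[0],q[1],.0584],np.pi/2+d[2])
s=grab_frame('side');crop(0,s,290,150,100,100,7,'pics/s6.png')
```

```text
t 15.175 pos [0.5264 0.0073 0.0586] rpy [3.1398e+00 2.0000e-04 1.5948e+00] F [ 0.65  0.82 -1.34] M [-0.01 -0.11 -0.05] w 0.111
shift [-0.0006 -0.0005 -0.0002] rot [ 0.0001  0.0018 -0.0005]
```

View pics/s6.png

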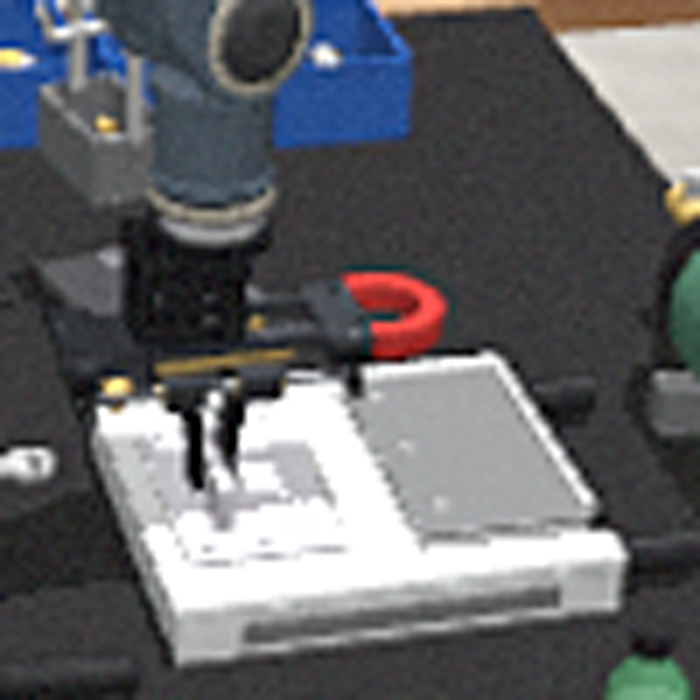

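>>> servo_tool(
  moves=[
    [0,0,0,-0.001,0,0.0018,0],
    [0,0,0,-0.0015,0,0.0018,0],
    [0,0,0,-0.002,0,0.0018,0],
    [0,0,0,-0.002,0,0.0018,0],
    [0,0,0,-0.002,0,0.0018,0],
  ],
)

```text
time: 15.85
tool_pos: [0.5265, 0.0072, 0.0584]
orientation: [3.141, 0.002, 1.595]
contact_force: [-5.2, -0.5, 13.5]
gripper_width: 0.111
```

Run:
```python
from goal import *
p=np.load('pose.npz');d=p['deck'];q=M(d,(-.095,-.008,0))[0];goal([q[0],q[1],.0584],np.pi/2+d[2])
```

```text
t 15.85 pos [0.5265 0.0072 0.0584] rpy [3.1413e+00 1.6000e-03 1.5946e+00] F [-5.18 -0.48 13.51] M [-0.14  0.99  0.02] w 0.111
shift [-0.0007 -0.0005  0.    ] rot [ 0.0016  0.0003 -0.0003]
```

>>> servo_tool(
  moves=[
    [0,0.008,0,-0.0003,0,0,0],
    [0,0.016,0,-0.0003,0,0,0],
    [0,0.024,0.0003,-0.0003,0,0,0],
    [0,0.032,0.0005,-0.0003,0,0,0],
    [0,0.036,0.0006,-0.0003,0,0,0],
  ],
)

```text
time: 16.48
tool_pos: [0.561, 0.008, 0.0584]
orientation: [-3.137, 0.002, 1.594]
contact_force: [-10.9, 0.8, 14.6]
gripper_width: 0.109
```

Run:
```python
from goal import *
p=np.load('pose.npz');d=p['deck'];q=M(d,(-.022,-.008,0))[0];goal([q[0],q[1],.0584],np.pi/2+d[2])
s=grab_frame('side');crop(0,s,300,190,80,60,10,'pics/s7.png')
```

```text
t 16.475 pos [0.561  0.008  0.0584] rpy [-3.1371e+00  2.5000e-03  1.5942e+00] F [-10.86   0.79  14.55] M [0.05 2.05 0.03] w 0.109
shift [0.0378 0.0005 0.    ] rot [ 0.0026 -0.0044  0.0002]
```

View pics/s7.png

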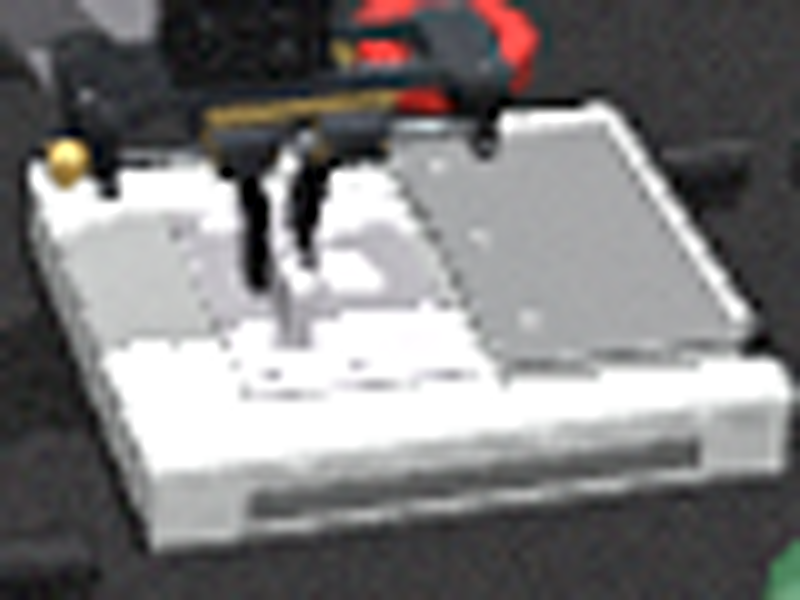

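>>> servo_tool(
  moves=[
    [0,0.008,0,0.0005,0,0,0],
    [0,0.016,0.0002,0.0005,0,0,0],
    [0,0.024,0.0003,0.0005,0,0,0],
    [0,0.03,0.0005,0.0005,0,0,0],
    [0,0.03,0.0005,0.0005,0,0,0],
  ],
)

```text
time: 17.15
tool_pos: [0.5921, 0.0086, 0.0587]
orientation: [-3.138, 0.002, 1.594]
contact_force: [0.2, -0.8, -1.8]
gripper_width: 0.11
```

Run:
```python
from goal import *
p=np.load('pose.npz');d=p['deck'];q=M(d,(-.022,-.008,0))[0];goal([q[0],q[1],.0584],np.pi/2+d[2])
s=grab_frame('side');crop(0,s,300,190,80,60,10,'pics/s8.png')
```

```text
t 17.15 pos [0.5921 0.0086 0.0587] rpy [-3.1383e+00  2.0000e-03  1.5939e+00] F [ 0.23 -0.8  -1.83] M [-0.07 -0.15  0.02] w 0.11
shift [ 0.0067 -0.     -0.0003] rot [ 0.0021 -0.0033  0.0004]
```

View pics/s8.png

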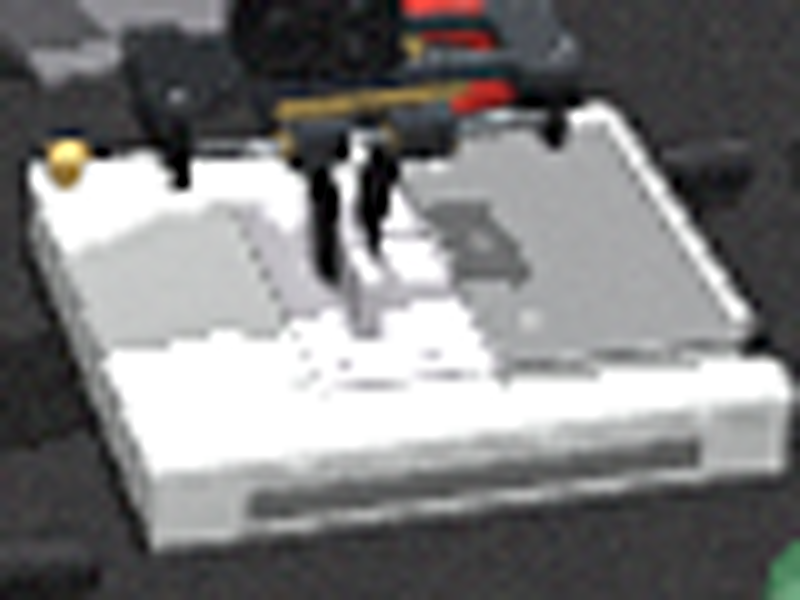

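>>> servo_tool(
  moves=[
    [0,0.004,0,0,0.001,-0.002,0],
    [0,0.008,0,0,0.002,-0.003,0],
    [0,0.008,0,-0.001,0.002,-0.003,0],
    [0,0.008,0,-0.0018,0.002,-0.003,0],
    [0,0.008,0,-0.0022,0.002,-0.003,0],
  ],
)

```text
time: 17.82
tool_pos: [0.6006, 0.0084, 0.0584]
orientation: [3.14, 0.001, 1.594]
contact_force: [-3.4, -0.6, 12.4]
gripper_width: 0.109
```

Run:
```python
from goal import *
p=np.load('pose.npz');d=p['deck'];q=M(d,(-.022,-.008,0))[0];goal([q[0],q[1],.0584],np.pi/2+d[2])
s=grab_frame('side');cv2.imwrite('pics/s9full.png',s);crop(0,s,300,190,80,60,10,'pics/s9.png');crop(0,s,270,110,90,90,8,'pics/g9s.png')
t=grab_frame('top');crop(0,t,140,110,220,130,3,'pics/t9.png')
```

```text
t 17.825 pos [0.6006 0.0084 0.0584] rpy [3.1403e+00 1.1000e-03 1.5937e+00] F [-3.43 -0.55 12.36] M [-0.29  0.58  0.04] w 0.109
shift [-0.0018  0.0001  0.    ] rot [0.0011 0.0013 0.0006]
```

View pics/s9.png

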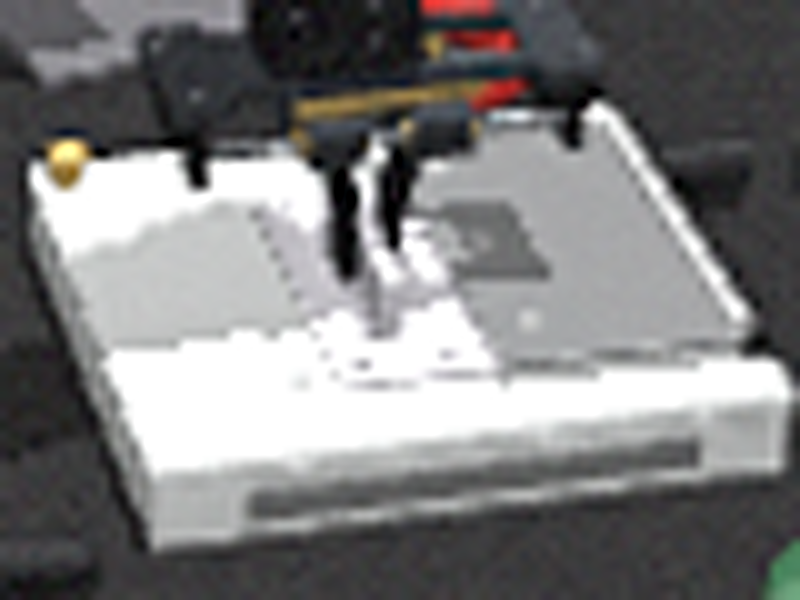

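View pics/g9s.png

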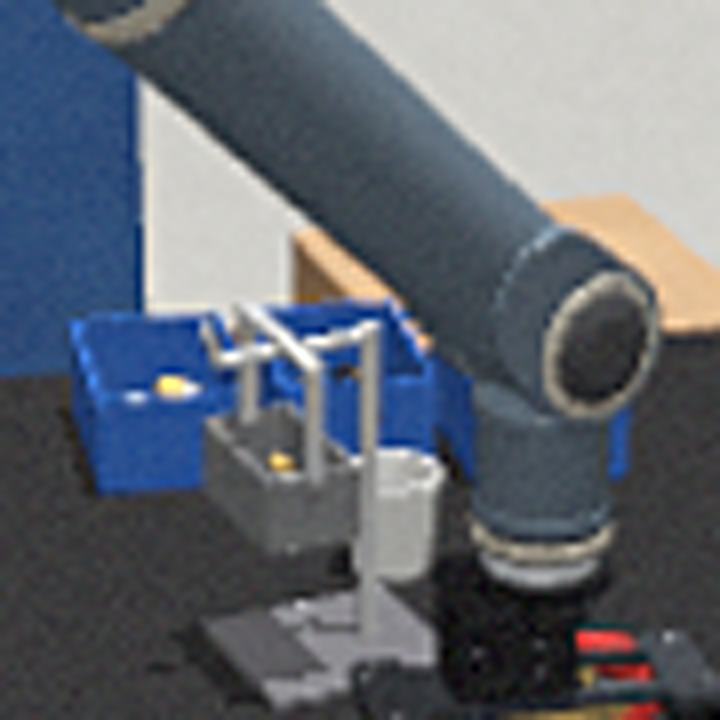

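View pics/t9.png

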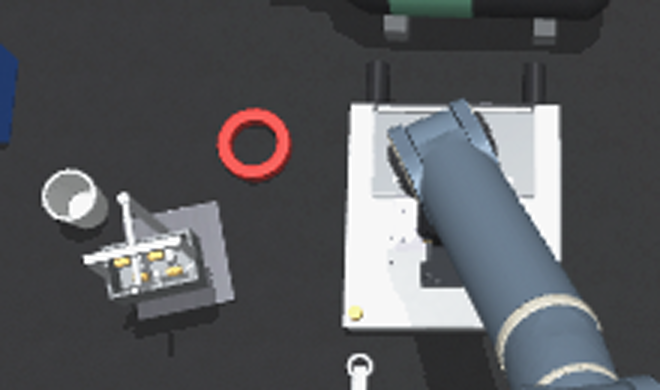

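Run:
```python
from goal import *
p=np.load('pose.npz');d=p['deck'];q=M(d,(-.022,-.008,0))[0];goal([q[0],q[1],.0584],np.pi/2+d[2])
o=telemetry.get_obs();tp=o['tool_pos'];c=[tp[0],tp[1],o['orientation'][2]-np.pi/2,.04]
print(((proj('side',M(c,[(-.03,-.08,.004),(-.03,.08,.004),(0,-.05,.036)]))-[300,190])*10+4.5).round(0))
R=np.array([[np.cos(d[2]),np.sin(d[2])],[-np.sin(d[2]),np.cos(d[2])]])
print('corners deck',[(R@(M(c,P)[0][:2]-d[:2])).round(4) for P in[(.07,.08,0),(.07,-.08,0)]], np.abs(o['qd']).max())
```

```text
t 17.925 pos [0.6006 0.0085 0.0584] rpy [3.1402e+00 1.1000e-03 1.5938e+00] F [-2.61 -1.03  9.38] M [-0.11  0.48  0.04] w 0.108
shift [-0.0018  0.0001  0.    ] rot [0.0011 0.0014 0.0006]
[[342. 388.]
 [252. 204.]
 [394. 280.]]
corners deck [array([0.0499, 0.0719]), array([ 0.0498, -0.0881])] 0.001605876327721499
```

>>> servo_tool(
  moves=[
    [0,0,0,-0.0018,0,0,0],
    [0,0,0,-0.002,0,0,0],
    [0,0,0,-0.002,0,0,0],
    [0,0,0,-0.002,0,0,0],
    [0,0,0,-0.002,0,0,0],
  ],
)

```text
time: 18.55
tool_pos: [0.6006, 0.0084, 0.0584]
orientation: [3.14, 0.002, 1.594]
contact_force: [-4.1, -0.9, 11.3]
gripper_width: 0.111
```

Run:
```python
from goal import *
s=grab_frame('side');cv2.imwrite('pics/fin.png',s)
for i in range(4):
    grab_frame('top');o=telemetry.get_obs();print(o['time'],o['tool_pos'].round(4),o['orientation'].round(4),o['contact_force'].round(1),o['gripper_width'].round(3))
```

```text
Traceback (most recent call last):
AttributeError: 'float' object has no attribute 'round'
```

View pics/fin.png

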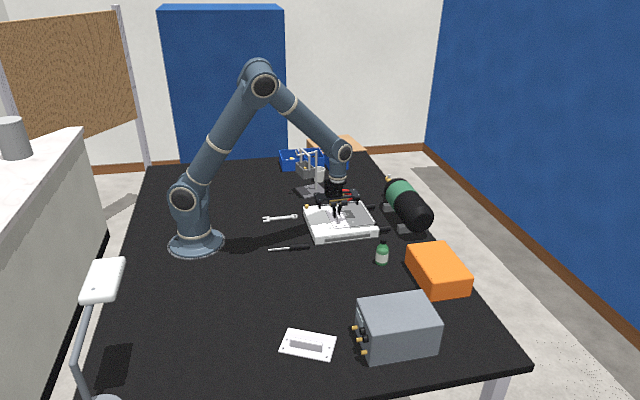

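The final picture shows the strip tucked under the panel at about (340,215), the caddy hanging at (307,165), and the bystanders where they started. I'll hand in.

Run:
```python
from cell import telemetry, ticket
o=telemetry.get_obs();print(o['time'],o['tool_pos'],o['contact_force'],o['gripper_width'])
ticket.sign_off()
```

```text
18.65 [0.6006495  0.00842284 0.05840925] [-5.18130875  0.03607748 12.96200617] 0.1080701677970725
the job is handed in; nothing more can be done
```

I hung the caddy by its bail on the hook stand and let go. I then tucked the strip nearest the base under the panel and handed in at 18.65 s, still gripping and pressing it. The sign-off gives no verdict.

What the last checks showed:
- **Caddy:** In the pictures it hangs freely and upright on the hook arm, untouched.
- **Strip position:** From the tool pose and my fit of the deck, both front corners sit at deck x ≈ +50 mm, about 30 mm under the panel. They are at y ≈ +72 and −88 mm, inside the panel's width. The rear corners in the side picture were within about 1 pixel of where that predicts.
- **Strip flatness and press:** The tool was within about 2 mrad of vertical. The upward force at the wrist at hand-in was about 13 N, with readings of 9 to 13 N in the last second.
- **Panel and bystanders:** The panel looked down and level in every picture. The other things looked unmoved; I checked this by eye and did not measure it.

No final check failed. The first stand fit was off because the base plate is not centred on the stand's origin. I refitted it from the post and the hook tip before using it.

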